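# Pin a stack of sofa-foot mounting plates in the corner jig

## Robot

A 7-joint arm with a two-finger parallel gripper is mounted at the origin on the work surface. World frame = base frame: x ahead of the robot, y to its left, z up, the work surface at z = 0. Lengths are in m, angles in rad, forces in N, time in s.
With the tool pointing down it reaches from about 0.4 to 0.875 m from the base axis. Payload 4.4 kg.
Tool frame: the origin (TCP) lies at the very end of the fingers, on their centre line; the grasp point (between the pads) lies 19 mm behind it (bot.grip_point_offset is the distance from the TCP to the grasp point, in m); z points along the fingers, y is the direction in which the jaws open and shut (so a half turn about z gives the same grasp; the last joint's range is limited). The gripper opens to 85 mm and grips with 20 to 120 N. Pads are 22 mm wide; open, the fingers measure 114 mm over their backs; the gripper's body (76 mm by 85 mm) begins 54 mm behind the grasp point. The pads swing forward as they close: fully open they stand 13 mm farther back than shut.
Start: joints at [-1.31, 0.628, 0.038, 1.517, -0.027, 0.996, -0.02], TCP at [0.209, 0.616, 0.231] pointing down, gripper open.
Joint ranges: [-3.06, 3.06], [-0.37, 2.12], [-1.25, 1.32], [0.18, 2.47], [-1.1, 4.24], [0.23, 1.98], [-2.94, 2.94]. Speed limits (rad/s): [2.57, 2.57, 3.14, 3.14, 3.14, 3.14, 3.14].

## Interface

Orientations are given as a unit quaternion [w, x, y, z].
In Python, from plant import sensors, imaging, order, bot gives the robot as it stands. The module is installed in compiled form; this text tells all that it offers.
- The arm moves only by the tool jog_arm, never from a script. Its argument "moves" is one flat list of numbers, 7 for each row, row after row: the shift along the tool's x, y, z in m, then the turn, a rotation vector about the tool's x, y, z in degrees, then the closure, from 0 (fully open) to 1 (shut). In form: [dx, dy, dz, ax, ay, az, gripper, dx, dy, dz, ax, ay, az, gripper, ...]. A call has 1 to 12 rows; each row is the pose to reach, as a shift and turn from the pose commanded when the call began, along the tool's axes at that moment; what a row does not reach only later rows make up. A row lasts 1/8 s, in which the tool goes at most 62.5 mm and 10.7 degrees, less where a joint would pass 70% of its speed; a pose out of reach is approached as far as the arm can. A call with a gripper value outside its range is refused whole. The fingers move at their own pace and stop on an object; "newtons" is the grip in N (left out, the last holds). Time passes only in rows, so rows that repeat a pose let the fingers close. It gives the time, the measured TCP pose, the force and the opening at its end, in the units of the state.
- sensors.state(): the state, without advancing time (a new reading comes with each control period).
- imaging.grab_frame(name): name is "scene" or "side" or "wrist"; returns a dict with "image" (384x512x3 uint8, red, green, blue), "depth" (384x512 float32, m along the optical axis (not along the pixel's ray), 0 where there is no reading), "fovy" (degrees; the focal length in pixels is half the picture's height over the tangent of half this angle, whatever the lens; pixels are square), "cx", "cy" (the principal point, pixels), "T" (4x4, takes a point from camera to world coordinates). Camera axes: x right, y down, z forward; pixel columns grow to the right and rows downward; lengths in m; the calibration is good to about 2 mm. A picture is of the moment at which its call begins.
- order.close_job(): hands the job in, once; it reports no verdict.
The state is a dict: "time": time; "qpos": joint angles; "qd": joint speeds; "tau": joint torques, N m; "tool_pos": TCP position; "tool_rot": TCP orientation; "contact_force": force on the tool from outside, world axes, zero at the start; "torque": the same for the moment, N m; "finger_gap": finger opening in m.
Only numpy, scipy, OpenCV 4.12 (cv2) and the standard library are available. Lean on these libraries where they do the work, as an engineer would, in place of code of your own. Each camera call takes 0.05 s, during which the arm holds its last target.

## Task

The three loose plywood mounting plates for a sofa foot lie untidily stacked in the corner jig. Push them flush into the corner between the jig's two fences so that their holes line up, then take the longer of the two steel pins from its block and pass it down through all three plates into the hole in the jig, fully home with its head resting on the top plate. Let go of it, leave the shorter pin standing in its block, and do not disturb the other things on the bench.

Things in the scene. Friction and masses are not known exactly. Their poses are not given: they have to be found in the camera images.
- jig: Fixed wooden jig: base 170 (x) by 200 (y) by 30 mm high, origin centred under it, left or right of the pin block, yaw up to 0.3 rad. Two dark fences 20 mm thick on it, up to 75 mm above the bench: the far one has its inner face at x = +55 mm (y = -100 to +90), the side one at y = +70 mm (x = -85 to +55). The -x and -y sides are open
- jig_hole (a point): Centre of the mouth of the vertical hole in the jig's base, at the jig's x = y = 0, 30 mm above the bench; axes as the jig's. The hole is 23 mm wide and 27 mm deep. A plate flush against both fences has its hole exactly over it
- plate0: The lowest of three equal loose plywood plates, 110 (x) by 140 (y) by 15 mm, about 0.12 kg, with a 23 mm through hole at the centre. Origin: centre of its underside, on the hole's axis; z up. Starts flat in the stack, underside 30 mm above the bench, 13 to 34 mm short of each fence, turned up to 0.1 rad from the jig; slides when pushed with 5 to 20 N. The stack is as high as the fences
- plate1: The middle of three equal loose plywood plates, 110 (x) by 140 (y) by 15 mm, about 0.12 kg, with a 23 mm through hole at the centre. Origin: centre of its underside, on the hole's axis; z up. Starts flat in the stack, underside 45 mm above the bench, 13 to 34 mm short of each fence, turned up to 0.1 rad from the jig; slides when pushed with 5 to 20 N. The stack is as high as the fences
- plate2: The top of three equal loose plywood plates, 110 (x) by 140 (y) by 15 mm, about 0.12 kg, with a 23 mm through hole at the centre. Origin: centre of its underside, on the hole's axis; z up. Starts flat in the stack, underside 60 mm above the bench, 13 to 34 mm short of each fence, turned up to 0.1 rad from the jig; slides when pushed with 5 to 20 N. The stack is as high as the fences
- pin_block: Fixed pale wooden block 80 (x) by 150 (y) by 30 mm high, origin at the centre of its underside. Two 22 mm holes, 18 mm deep, at y = -40 and +40 mm hold the two pins upright. Position and yaw vary
- long_pin: Longer steel pin, 103 mm, 0.3 kg: round shank 20 mm thick, 68 mm long, tapering to 12 mm over the lowest 12 mm; cylindrical head 28 mm wide, 35 mm tall. Origin: centre of the lower tip; z up to the head. Stands in either hole of the pin block, tip 12 mm and head's top 115 mm above the bench. Fully home in the jig its head rests on the top plate at 75 mm, tip 7 mm above the bench
- short_pin: The shorter steel pin, like the long one but with a shank of 45 mm, 80 mm over all; its head's top is 92 mm above the bench. It stays in the block
- foot: Bystander: tapered dark wooden sofa foot 54 mm across and 70 mm high, standing on the bench some 110 mm from the pin block's centre on its far (+x) side. Origin: centre of its underside
- staple_box: Bystander: closed cardboard box 60 x 100 x 40 mm, 0.8 kg, on the bench some 115 mm from the pin block's centre on its near (-x) side. Origin: centre of its underside
- tape: Bystander: grey ring-shaped tape roll 90 mm across, 30 mm high, lying behind the job. Origin: centre of its underside
- hammer: Bystander: hammer lying on the left front of the bench. Origin under its middle
- screwdriver: Bystander: screwdriver lying on the right front of the bench. Origin under its middle
- jar: Bystander: glass jar 80 mm across, 100 mm high, at the back left. Origin: centre of its underside
- mug: Bystander: white mug 80 mm across, 90 mm high, at the back right. Origin: centre of its underside
Not all that is in view belongs to the job. Leave any green or yellow look-alike of the plate1 alone.

How it is judged:
On the way, in this order (a step that is already met when the one before it is completed fails the run):
1. the three plates are pushed into the corner of the jig, their holes in line with the jig's hole (within 4 mm) (horizontal distance between each of plate0, plate1, plate2 and jig_hole below 0.004 m), for 0.2 s.
2. the long pin stands through all three plates, fully home (all of step 1 and horizontal distance between long_pin and jig_hole below 0.003 m and z of long_pin in the frame of jig_hole below -0.0195 m and angle between long_pin's own z axis and vertical below 0.06 rad), for 0.2 s.
At the end, for the whole second after the job is handed in: All three plates lie flat, stacked in the jig, each within 4 mm of the jig's hole axis and square to it within 0.05 rad; the long pin stands through them within 3 mm of that axis, upright within 0.06 rad, tip at least 19.5 mm down the jig's hole (23 is home); all at rest (all of step 2 and angle between the x axis of each of plate0, plate1, plate2 and the x axis of jig, either way round below 0.05 rad and angle between each of plate0, plate1, plate2's own z axis and vertical below 0.03 rad and z of plate0 in the frame of jig_hole between -0.004 and 0.004 m and z of plate1 in the frame of jig_hole between 0.011 and 0.019 m and z of plate2 in the frame of jig_hole between 0.026 and 0.034 m and linear speed of each of plate0, plate1, plate2, long_pin below 0.02 m/s); the robot touches nothing.
It fails at once if the short pin is moved more than 20 mm (distance of short_pin from where it was at the start of the episode above 0.02 m).
It fails at once if a bystander is moved more than 40 mm (distance of any of foot, staple_box, tape, hammer, screwdriver, jar, mug from where it was at the start of the episode above 0.04 m).
It also fails if it takes over 72 s, if anything falls off the work surface, if the arm or the gripper's body presses on something with over 40 N, if the wrist force passes 120 N, or if a joint passes its speed limit or range.

## Working session

There is one attempt and no reset: what is moved stays moved. The work goes in short steps, Python scripts to look and compute and a tool call to move; the robot and the scene stay as the last step left them, time stands still between calls to the robot, and variables do not carry over. Pictures are saved under pics/ and viewed, and the job is handed in when it is done.

Besides the shell and the picture viewer there is one more tool, called after "Call:" as name(argument=value, ...), one argument or row to a line, values as JSON. jog_arm: Moves the arm, as the interface text tells. Its arguments: {"type":"object","properties":{"moves":{"type":"array","items":{"type":"number"}},"newtons":{"type":"number"}},"required":["moves"]}

```bash
mkdir -p pics; ls
python3 - <<'E'
from plant import sensors, imaging, order, bot
import cv2,numpy as np,pickle
s=sensors.state();print({k:np.round(v,3) for k,v in s.items()})
fr={}
for n in ["scene","side","wrist"]:
    f=imaging.grab_frame(n);fr[n]=f
    cv2.imwrite(f"pics/{n}0.png",f["image"][:,:,::-1]);print(n,f["fovy"],f["cx"],f["cy"],np.round(f["T"],3).tolist())
pickle.dump(fr,open("fr0.pkl","wb"))
print(bot.grip_point_offset)
E
```

```text
pics
{'time': np.float64(0.0), 'qpos': array([-1.31 ,  0.629,  0.038,  1.518, -0.027,  0.996, -0.02 ]), 'qd': array([ 0.   , -0.001, -0.   ,  0.001, -0.   , -0.002,  0.001]), 'tau': array([-1.0000e-03, -5.6341e+01,  1.2270e+00, -1.9344e+01,  1.1000e-02,
        1.1000e-02,  0.0000e+00]), 'tool_pos': array([0.208, 0.615, 0.23 ]), 'tool_rot': array([-0.   ,  0.163,  0.987, -0.001]), 'contact_force': array([ 0.469,  0.634, -1.305]), 'torque': array([ 0.008,  0.022, -0.008]), 'finger_gap': np.float64(0.085)}
scene 54.527625416426815 254.46198270544738 194.27483110565058 [[0.718, 0.44, -0.539, 1.155], [0.695, -0.474, 0.54, -0.62], [-0.018, -0.763, -0.646, 0.775], [0.0, 0.0, 0.0, 1.0]]
side 46.54197645550961 252.28402860721872 191.3462599958605 [[0.977, -0.107, 0.184, 0.242], [-0.211, -0.569, 0.795, -1.283], [0.02, -0.815, -0.579, 0.984], [0.0, 0.0, 0.0, 1.0]]
wrist 65.29015373698991 259.3893628717506 197.1986550061446 [[0.321, 0.897, 0.305, 0.129], [0.947, -0.303, -0.105, 0.641], [-0.002, 0.323, -0.946, 0.373], [0.0, 0.0, 0.0, 1.0]]
0.0187
```

View pics/scene0.png

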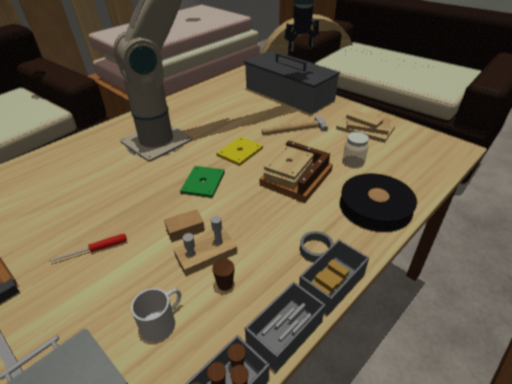

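View pics/side0.png

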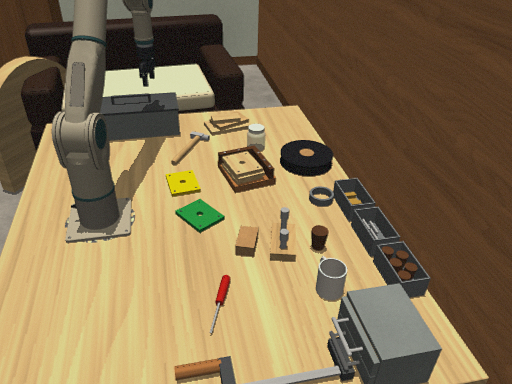

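View pics/wrist0.png

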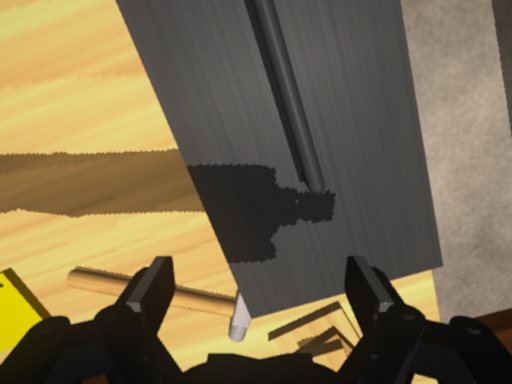

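```bash
cat > h.py <<'E'
import numpy as np,cv2
def K(f):
    F=f["image"].shape[0]/2/np.tan(np.radians(f["fovy"])/2);return F,f["cx"],f["cy"]
def cloud(f):
    F,cx,cy=K(f);d=f["depth"];h,w=d.shape;u,v=np.meshgrid(np.arange(w),np.arange(h))
    P=np.stack([(u-cx)/F*d,(v-cy)/F*d,d],-1);return P@f["T"][:3,:3].T+f["T"][:3,3]
def ray(f,u,v,z):
    F,cx,cy=K(f);r=f["T"][:3,:3]@np.array([(u-cx)/F,(v-cy)/F,1]);o=f["T"][:3,3];return o+r*(z-o[2])/r[2]
def proj(f,p):
    F,cx,cy=K(f);c=f["T"][:3,:3].T@(np.asarray(p)-f["T"][:3,3]);return c[:2]/c[2]*F+[cx,cy]
E
python3 - <<'E'
import pickle,cv2,numpy as np
from h import *
fr=pickle.load(open("fr0.pkl","rb"))
a=fr["scene"]["image"][130:210,245:345];b=fr["scene"]["image"][200:280,155:255]
c=fr["side"]["image"][140:200,205:280];d=fr["side"]["image"][200:275,225:319]
r=lambda x:cv2.resize(x,(400,300),interpolation=cv2.INTER_CUBIC)
cv2.imwrite("pics/crop0.png",np.vstack([np.hstack([r(a),r(b)]),np.hstack([r(c),r(d)])])[:,:,::-1])
for n in ["scene","side"]:
    C=cloud(fr[n]);
    x=C.reshape(-1,3)
    for name,reg in (("jig",(slice(130,210),slice(245,345)) if n=="scene" else (slice(140,200),slice(205,285))),("blk",(slice(200,280),slice(155,255)) if n=="scene" else (slice(200,275),slice(225,319)))):
        p=C[reg].reshape(-1,3);p=p[(p[:,2]>0.015)&(p[:,2]<.2)]
        print(n,name,len(p),p.min(0).round(3),p.max(0).round(3),np.histogram(p[:,2],np.arange(0.01,.13,.005))[0])
E
```

```text
scene jig 2825 [0.276 0.072 0.015] [0.762 0.379 0.079] [  0 145 107 268 160  67  77 126 108 169 141 160 991 306   0   0   0   0
   0   0   0   0   0]
scene blk 2864 [ 0.429 -0.327  0.015] [ 0.725 -0.161  0.117] [  0 128 130 938 278 486 103  25  31  48  49 297  82  17  23  53  57  19
  14  14  61  11   0]
side jig 1937 [0.451 0.066 0.015] [0.744 0.4   0.08 ] [  0  73  81 163 114  67 112 121  81  97  94 145 550 237   2   0   0   0
   0   0   0   0   0]
side blk 1647 [ 0.427 -0.456  0.015] [ 0.769 -0.052  0.121] [  0  73  87 405 268 275 157  24  16  26  28  55  50  14  20  25  51  11
   9   7  30  15   1]
```

View pics/crop0.png

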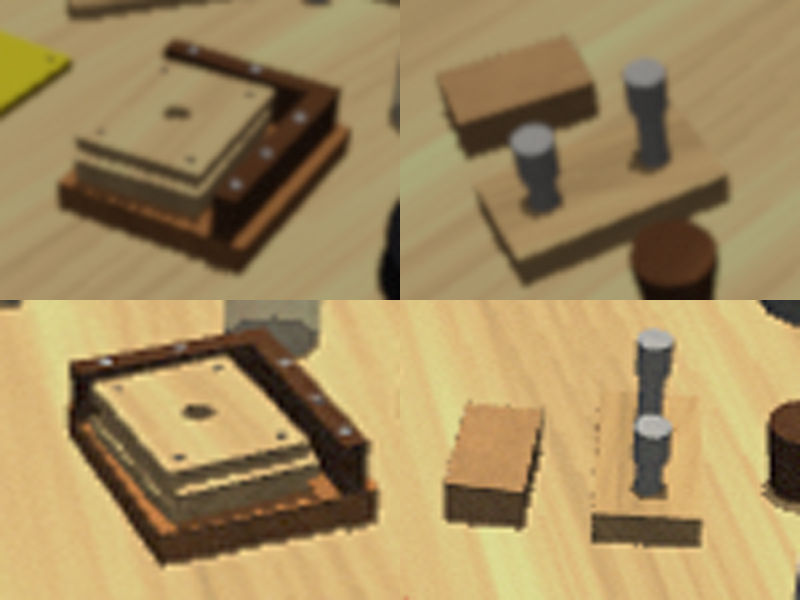

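Run:
```python
import pickle,cv2,numpy as np
from h import *
fr=pickle.load(open("fr0.pkl","rb"))
for n in ["scene","side"]:
    f=fr[n];C=cloud(f);im=f["image"].astype(int)
    m=(C[...,0]>.4)&(C[...,0]<.85)&(C[...,1]<0)&(C[...,1]>-.4)
    for z0,z1,t in ((.108,.13,'long'),(.085,.097,'short')):
        k=m&(C[...,2]>z0)&(C[...,2]<z1);p=C[k];print(n,t,len(p),p.mean(0).round(4), p.min(0).round(3),p.max(0).round(3))
    # block top, jig base
    J=(C[...,0]>.4)&(C[...,0]<.8)&(C[...,1]<0.45)&(C[...,1]>.03)
    B=(C[...,0]>.54)&(C[...,0]<.72)&(C[...,1]<0)&(C[...,1]>-.4)
    for t,k in (("block",B&(abs(C[...,2]-.03)<.006)),("fences",J&(abs(C[...,2]-.075)<.006)&(im[...,0]<110)),("stack",J&(abs(C[...,2]-.075)<.006)&(im[...,0]>130)),("base",J&(C[...,2]>.012)&(C[...,2]<.09))):
        k=k.astype(np.uint8);nn,l,st,_=cv2.connectedComponentsWithStats(k)
        i=1+st[1:,4].argmax();p=C[l==i]
        r=cv2.minAreaRect((p[:,:2]*1000).astype(np.float32));print(n,t,len(p),np.round(r[0],1),np.round(r[1],1),round(r[2],1),p[:,2].mean().round(4),np.round(cv2.boxPoints(r)).tolist())
```

```text
scene long 76 [ 0.6002 -0.206   0.1133] [ 0.583 -0.22   0.108] [ 0.613 -0.192  0.117]
scene short 118 [ 0.5866 -0.2622  0.0902] [ 0.564 -0.296  0.085] [ 0.613 -0.198  0.097]
scene block 1116 [ 588.4 -243.2] [150.6  82.8] 74.2 0.0288 [[528.0, -304.0], [608.0, -327.0], [649.0, -182.0], [569.0, -159.0]]
scene fences 416 [550.6 178.5] [157.8 193.2] 11.0 0.0736 [[455.0, 258.0], [492.0, 69.0], [646.0, 99.0], [610.0, 288.0]]
scene stack 804 [530.9 168. ] [110.3 145.9] 13.6 0.0741 [[460.0, 226.0], [494.0, 84.0], [602.0, 110.0], [567.0, 252.0]]
scene base 2735 [552.4 183.7] [172.5 202.4] 10.6 0.0573 [[449.0, 267.0], [486.0, 68.0], [656.0, 100.0], [619.0, 299.0]]
side long 49 [ 0.5977 -0.2094  0.1137] [ 0.585 -0.223  0.109] [ 0.612 -0.194  0.121]
side short 80 [ 0.5825 -0.2631  0.0909] [ 0.564 -0.299  0.085] [ 0.609 -0.205  0.097]
side block 598 [ 587.1 -244.2] [159.2  79.3] 73.3 0.0294 [[526.0, -309.0], [602.0, -332.0], [648.0, -179.0], [572.0, -157.0]]
side fences 224 [547.3 180.7] [161.2 197.1] 9.6 0.0733 [[451.0, 264.0], [484.0, 70.0], [643.0, 97.0], [610.0, 291.0]]
side stack 518 [533.6 163.8] [113.9 148.5] 13.7 0.0742 [[461.0, 222.0], [496.0, 78.0], [607.0, 105.0], [571.0, 249.0]]
side base 2073 [557.8 239.1] [356.6 214.2] 84.6 0.0565 [[434.0, 72.0], [648.0, 52.0], [681.0, 407.0], [468.0, 427.0]]
```

```bash
cat >> h.py <<'E'
from scipy.spatial.transform import Rotation as Ro
def togo(s,pos,yaw_x):
    """shift/turn to bring TCP to pos, tool down, tool x at world angle yaw_x deg. Returns tool-frame dx, rotvec deg"""
    q=s["tool_rot"];R=Ro.from_quat([q[1],q[2],q[3],q[0]])
    a=np.radians(yaw_x);T=Ro.from_matrix(np.array([[np.cos(a),np.sin(a),0],[np.sin(a),-np.cos(a),0],[0,0,-1]]).astype(float))
    return R.inv().apply(np.asarray(pos)-s["tool_pos"]).round(4),np.degrees((R.inv()*T).as_rotvec()).round(2)
E
python3 - <<'E'
from plant import sensors
from h import *
print(togo(sensors.state(),[.55,.18,.23],190.6))
E
```

```text
(array([-0.4631, -0.3025,  0.001 ]), array([-8.000e-02, -2.000e-02, -2.933e+01]))
```

Call:
jog_arm(
  moves=[-0.463, -0.302, 0, 0, 0, -29.3, 0.5, -0.463, -0.302, 0, 0, 0, -29.3, 0.5, -0.463, -0.302, 0, 0, 0, -29.3, 0.5, -0.463, -0.302, 0, 0, 0, -29.3, 0.5, -0.463, -0.302, 0, 0, 0, -29.3, 0.5, -0.463, -0.302, 0, 0, 0, -29.3, 0.5, -0.463, -0.302, 0, 0, 0, -29.3, 0.5, -0.463, -0.302, 0, 0, 0, -29.3, 0.5, -0.463, -0.302, 0, 0, 0, -29.3, 0.5, -0.463, -0.302, 0, 0, 0, -29.3, 0.5, -0.463, -0.302, 0, 0, 0, -29.3, 0.5],
)

```text
time: 1.52
tool_pos: [0.5496, 0.1815, 0.231]
tool_rot: [-0.001, -0.092, 0.996, 0.0]
contact_force: [-0.1, 0.9, 1.0]
finger_gap: 0.0428
```

Run:
```python
from plant import sensors,imaging
from h import *
import pickle
f=imaging.grab_frame("wrist");pickle.dump(f,open("w1.pkl","wb"))
cv2.imwrite("pics/w1.png",f["image"][:,:,::-1])
s=sensors.state();print(s["tool_pos"],s["finger_gap"],s["contact_force"])
```

```text
[0.54920157 0.182304   0.23107191] 0.04251734637353206 [-0.03814858  0.25619591 -0.55667977]
```

View pics/w1.png

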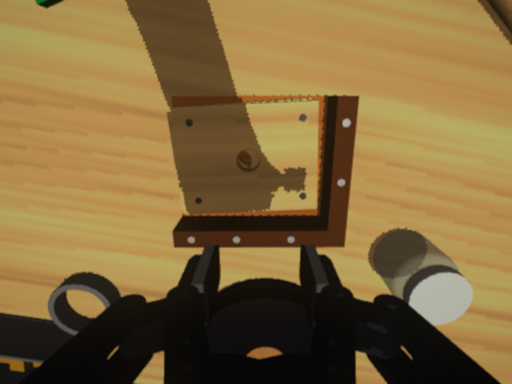

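Run:
```python
from h import *
import pickle
f=pickle.load(open("w1.pkl","rb"));C=cloud(f);im=f["image"].astype(int)
J=(C[...,0]>.4)&(C[...,0]<.75)&(C[...,1]<0.4)&(C[...,1]>.03)&(C[...,2]>.055)&(C[...,2]<.09)
hsv=cv2.cvtColor(f["image"],cv2.COLOR_RGB2HSV)
print(hsv[180,340],hsv[230,260],hsv[150,200],hsv[130,300],C[180,340],C[150,200])
fen=J&(im[...,0]<120)&(im[...,2]<35+0*im[...,0])&(np.arange(512)[None]<370)
v=np.zeros((384,512,3),np.uint8);v[fen]=(0,0,255)
st=J&~fen;v[st]=(255,255,255);cv2.imwrite("pics/m1.png",v)
# edges via rays on plane z=.075
def edge(pts,z=.075):
    p=np.array([ray(f,u,w,z)[:2] for u,w in pts]);vx,vy,x0,y0=cv2.fitLine(p.astype(np.float32),2,0,.01,.01).ravel();
    return np.array([vx,vy]),np.array([x0,y0]),np.degrees(np.arctan2(vy,vx))
# far fence outer edge: last row per column; side fence outer edge: last col per row
cols=[(u,np.where(fen[:,u])[0].max()+.5) for u in range(185,335,3)]
rows=[(np.where(fen[w,:])[0].max()+.5,w) for w in range(102,235,3)]
a=edge(cols);b=edge(rows)
print("far outer",a,"side outer",b)
# jig frame: yaw from both
th=np.radians(((a[2]-90+90)%180-90+(b[2]+90)%180-90)/2);print("yaw",np.degrees(th),a[2],b[2])
ex=np.array([np.cos(th),np.sin(th)]);ey=np.array([-ex[1],ex[0]])
o=ex*(ex@a[1]-.075)+ey*(ey@b[1]-.090);print("origin",o)
m=cv2.morphologyEx((im.sum(2)<-1).astype(np.uint8),0,np.ones((3,3),np.uint8)) if 0 else 0
# plate edges
r=cv2.minAreaRect((C[st][:,:2]*1000).astype(np.float32));print(r)
```

```text
[ 15  29 160] [ 13 177  39] [ 16 151 108] [ 24 124 187] [0.53307931 0.26192892 0.07615826] [0.52891174 0.11632396 0.07511873]
far outer (array([ 0.18502913, -0.982733  ], dtype=float32), array([0.62380934, 0.19341417], dtype=float32), np.float32(-79.337166)) side outer (array([0.9825126 , 0.18619625], dtype=float32), array([0.52074957, 0.2701356 ], dtype=float32), np.float32(10.730885))
yaw 10.69686 -79.337166 10.730885
origin [0.5492741  0.18393216]
((551.6685180664062, 238.1689453125), (331.4360046386719, 204.4764404296875), 84.93811798095703)
```

View pics/m1.png

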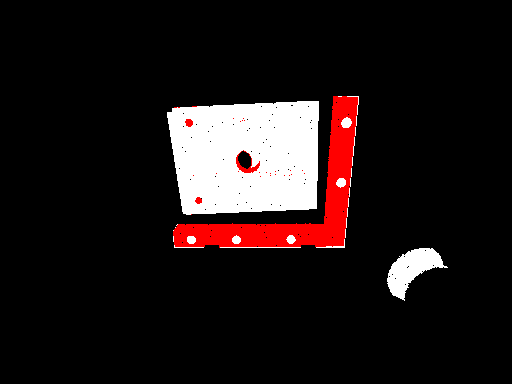

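```bash
cat >> h.py <<'E'
O=np.array([.5493,.1839]);TH=np.radians(10.7);EX=np.array([np.cos(TH),np.sin(TH)]);EY=np.array([-EX[1],EX[0]])
def J(x,y,z): return [*(O+EX*x+EY*y),z]
def jin(p): d=np.asarray(p)[:2]-O;return EX@d,EY@d
E
python3 - <<'E'
from plant import sensors
from h import *
s=sensors.state()
for p in (J(-.117,-.015,.23),J(-.117,-.015,.034),J(-.068,-.015,.034)):print(togo(s,p,190.7))
E
```

```text
(array([ 0.1166, -0.0135,  0.0012]), array([ 0.06, -0.06, -0.02]))
(array([ 0.1164, -0.0137,  0.1972]), array([ 0.06, -0.06, -0.02]))
(array([ 0.0674, -0.0137,  0.1971]), array([ 0.06, -0.06, -0.02]))
```

Call:
jog_arm(
  moves=[0.06, -0.0137, 0, 0, 0, 0, 0.5, 0.1165, -0.0137, 0.02, 0, 0, 0, 0.5, 0.1165, -0.0137, 0.08, 0, 0, 0, 0.5, 0.1165, -0.0137, 0.14, 0, 0, 0, 0.5, 0.1165, -0.0137, 0.197, 0, 0, 0, 0.5, 0.1165, -0.0137, 0.197, 0, 0, 0, 0.5, 0.1165, -0.0137, 0.197, 0, 0, 0, 0.5],
)

```text
time: 2.45
tool_pos: [0.439, 0.1476, 0.0358]
tool_rot: [0.001, -0.093, 0.996, 0.001]
contact_force: [0.1, 0.3, 0.6]
finger_gap: 0.0427
```

Run:
```python
from plant import sensors,imaging
from h import *
s=sensors.state();print(s["tool_pos"],jin(s["tool_pos"]),s["contact_force"])
fs=[imaging.grab_frame(n) for n in ("side","wrist")]
a=cv2.resize(fs[0]["image"][130:205,190:290],(560,420),interpolation=cv2.INTER_CUBIC)
cv2.imwrite("pics/a2.png",a[:,:,::-1]);cv2.imwrite("pics/w2.png",fs[1]["image"][:,:,::-1])
print(togo(s,J(-.068,-.015,.034),190.7))
```

```text
[0.43899416 0.14761121 0.03582374] (np.float64(-0.11512554721668697), np.float64(-0.015177716418178187)) [0.07209749 0.34266202 0.60811681]
(array([-0.0471,  0.0002,  0.002 ]), array([ 0.07,  0.16, -0.03]))
```

View pics/a2.png

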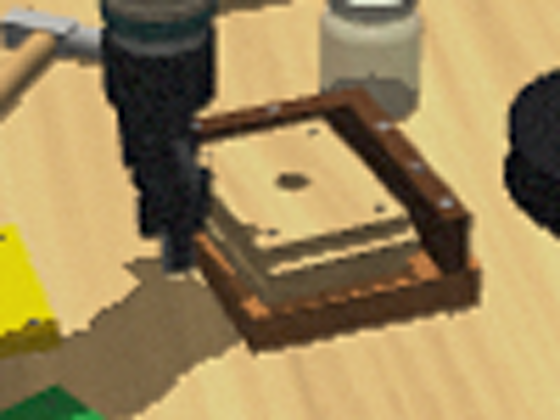

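View pics/w2.png

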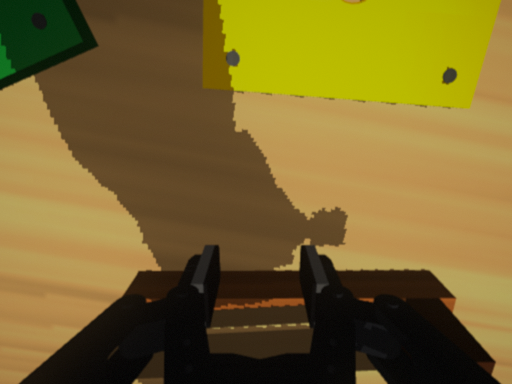

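Call:
jog_arm(
  moves=[-0.01, 0, 0.001, 0, 0, 0, 0.5, -0.016, 0, 0.001, 0, 0, 0, 0.5, -0.021, 0, 0.001, 0, 0, 0, 0.5, -0.026, 0, 0.001, 0, 0, 0, 0.5, -0.03, 0, 0.001, 0, 0, 0, 0.5, -0.034, 0, 0.001, 0, 0, 0, 0.5, -0.038, 0, 0.001, 0, 0, 0, 0.5, -0.041, 0, 0.001, 0, 0, 0, 0.5, -0.043, 0, 0.001, 0, 0, 0, 0.5, -0.045, 0, 0.001, 0, 0, 0, 0.5],
)

```text
time: 3.8
tool_pos: [0.4825, 0.1543, 0.0332]
tool_rot: [-0.0, -0.092, 0.996, -0.0]
contact_force: [-1.8, -0.6, 0.1]
finger_gap: 0.0427
```

Run:
```python
from plant import sensors,imaging
from h import *
s=sensors.state();print(s["tool_pos"],jin(s["tool_pos"]),s["contact_force"])
f=imaging.grab_frame("side")
a=cv2.resize(f["image"][130:205,190:290],(560,420),interpolation=cv2.INTER_CUBIC)
cv2.imwrite("pics/a3.png",a[:,:,::-1])
```

```text
[0.48246314 0.15429018 0.03321394] (np.float64(-0.07117231037490303), np.float64(-0.016685611061333844)) [-1.8156548  -0.58831911  0.06260775]
```

View pics/a3.png

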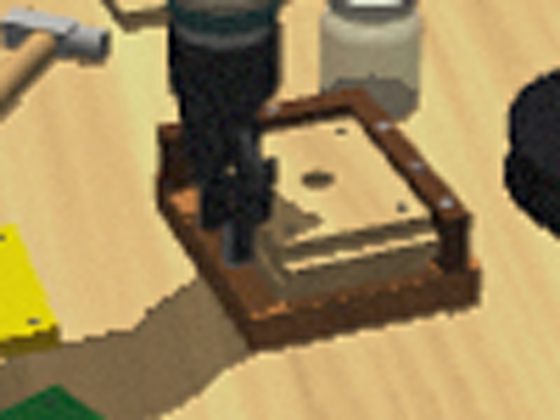

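Call:
jog_arm(
  moves=[-0.002, 0, 0, 0, 0, 0, 0.5, -0.004, 0, 0, 0, 0, 0, 0.5, -0.004, 0, 0, 0, 0, 0, 0.5],
)

```text
time: 4.22
tool_pos: [0.486, 0.155, 0.0333]
tool_rot: [-0.0, -0.092, 0.996, -0.0]
contact_force: [-2.2, -0.6, 1.3]
finger_gap: 0.0429
```

Call:
jog_arm(
  moves=[-0.001, 0, 0, 0, 0, 0, 0.5, -0.002, 0, 0, 0, 0, 0, 0.5, -0.002, 0, 0, 0, 0, 0, 0.5],
)

```text
time: 4.6
tool_pos: [0.4861, 0.155, 0.0332]
tool_rot: [-0.002, -0.092, 0.996, -0.0]
contact_force: [-5.5, -1.2, 4.2]
finger_gap: 0.0427
```

Run:
```python
from plant import sensors,imaging
from h import *
s=sensors.state();print(s["tool_pos"],jin(s["tool_pos"]),s["contact_force"])
f=imaging.grab_frame("side");g=imaging.grab_frame("scene")
a=cv2.resize(f["image"][130:205,190:290],(400,300),interpolation=cv2.INTER_CUBIC)
b=cv2.resize(g["image"][130:205,245:345],(400,300),interpolation=cv2.INTER_CUBIC)
cv2.imwrite("pics/a4.png",np.hstack([a,b])[:,:,::-1])
```

```text
[0.48607315 0.15499298 0.03319584] (np.float64(-0.06749457934679852), np.float64(-0.01666529341090923)) [-5.54874936 -1.2049173   4.16315789]
```

View pics/a4.png

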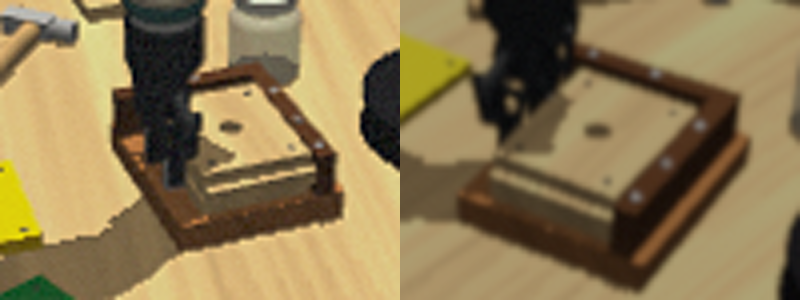

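Call:
jog_arm(
  moves=[-0.002, 0, 0, 0, 0, 0, 0.5, -0.004, 0, 0, 0, 0, 0, 0.5, -0.005, 0, 0, 0, 0, 0, 0.5],
)

```text
time: 5.08
tool_pos: [0.4884, 0.1551, 0.0328]
tool_rot: [-0.005, -0.092, 0.996, -0.001]
contact_force: [-11.3, -2.6, 4.8]
finger_gap: 0.0428
```

Call:
jog_arm(
  moves=[-0.002, 0, 0, 0, 0, 0, 0.5, -0.004, 0, 0, 0, 0, 0, 0.5, -0.004, 0, 0, 0, 0, 0, 0.5],
)

```text
time: 5.45
tool_pos: [0.4881, 0.1547, 0.032]
tool_rot: [-0.009, -0.093, 0.996, -0.002]
contact_force: [-16.9, -1.8, 5.8]
finger_gap: 0.0427
```

Run:
```python
from plant import sensors,imaging
from h import *
s=sensors.state();print(s["tool_pos"],jin(s["tool_pos"]),s["contact_force"],togo(s,s["tool_pos"],190.7))
f=imaging.grab_frame("side");g=imaging.grab_frame("scene")
a=cv2.resize(f["image"][130:205,190:290],(400,300),interpolation=cv2.INTER_CUBIC)
b=cv2.resize(g["image"][130:205,245:345],(400,300),interpolation=cv2.INTER_CUBIC)
cv2.imwrite("pics/a5.png",np.hstack([a,b])[:,:,::-1])
```

```text
[0.48808404 0.1547355  0.03204579] (np.float64(-0.06556646352901889), np.float64(-0.017291654442984482)) [-16.91089111  -1.76012381   5.78057278] (array([0., 0., 0.]), array([-0.15, -1.01, -0.07]))
```

View pics/a5.png

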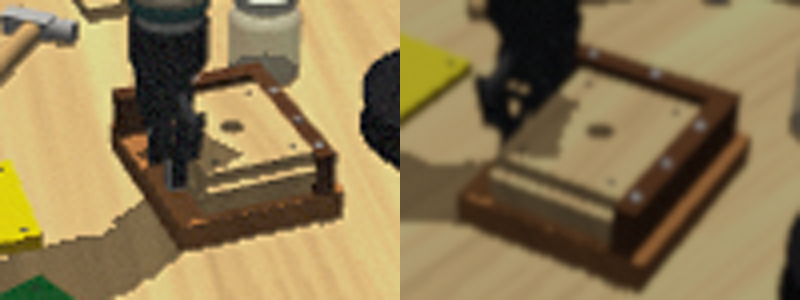

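Call:
jog_arm(
  moves=[0.02, 0, 0, 0, 0, 0, 0.5, 0.035, 0, 0, 0, 0, 0, 0.5, 0.035, 0, -0.06, 0, 0, 0, 0.5, 0.035, 0, -0.09, 0, 0, 0, 0.5, 0.035, 0, -0.09, 0, 0, 0, 0.5, 0.035, 0, -0.09, 0, 0, 0, 0.5],
)

```text
time: 6.3
tool_pos: [0.4632, 0.1507, 0.1231]
tool_rot: [0.001, -0.092, 0.996, 0.0]
contact_force: [0.6, 0.2, -0.4]
finger_gap: 0.043
```

Run:
```python
from plant import sensors,imaging
from h import *
s=sensors.state();print(s["tool_pos"],jin(s["tool_pos"]),s["contact_force"])
for p in (J(-.005,-.135,.125),J(-.005,-.135,.034)):print(togo(s,p,100.7))
```

```text
[0.46324695 0.15071187 0.12307823] (np.float64(-0.09071875549662133), np.float64(-0.0166339039041255)) [ 0.64319848  0.20280985 -0.39790976]
(array([-0.086 , -0.1182, -0.0018]), array([5.000e-02, 4.000e-02, 8.986e+01]))
(array([-0.0859, -0.1182,  0.0892]), array([5.000e-02, 4.000e-02, 8.986e+01]))
```

Call:
jog_arm(
  moves=[-0.086, -0.118, 0, 0, 0, 90, 0.5, -0.086, -0.118, 0, 0, 0, 90, 0.5, -0.086, -0.118, 0, 0, 0, 90, 0.5, -0.086, -0.118, 0, 0, 0, 90, 0.5, -0.086, -0.118, 0, 0, 0, 90, 0.5, -0.086, -0.118, 0, 0, 0, 90, 0.5, -0.086, -0.118, 0, 0, 0, 90, 0.5, -0.086, -0.118, 0, 0, 0, 90, 0.5, -0.086, -0.118, 0, 0, 0, 90, 0.5, -0.086, -0.118, 0.045, 0, 0, 90, 0.5, -0.086, -0.118, 0.089, 0, 0, 90, 0.5, -0.086, -0.118, 0.089, 0, 0, 90, 0.5],
)

```text
time: 7.8
tool_pos: [0.5654, 0.0501, 0.0303]
tool_rot: [-0.003, 0.639, 0.769, -0.003]
contact_force: [-0.7, 0.6, 0.7]
finger_gap: 0.0427
```

Run:
```python
from plant import sensors,imaging
from h import *
s=sensors.state();print(s["tool_pos"],jin(s["tool_pos"]),s["contact_force"])
print(togo(s,J(-.005,-.135,.034),100.7))
f=imaging.grab_frame("side");g=imaging.grab_frame("scene")
a=cv2.resize(f["image"][130:205,190:290],(400,300),interpolation=cv2.INTER_CUBIC)
b=cv2.resize(g["image"][130:205,245:345],(400,300),interpolation=cv2.INTER_CUBIC)
cv2.imwrite("pics/a6.png",np.hstack([a,b])[:,:,::-1])
```

```text
[0.56542939 0.0501148  0.03030149] (np.float64(-0.008990497967419155), np.float64(-0.13445373756691775)) [-0.73714813  0.64546494  0.69395604]
(array([-0.0005,  0.004 , -0.0037]), array([-0.5 , -0.01, -0.13]))
```

View pics/a6.png

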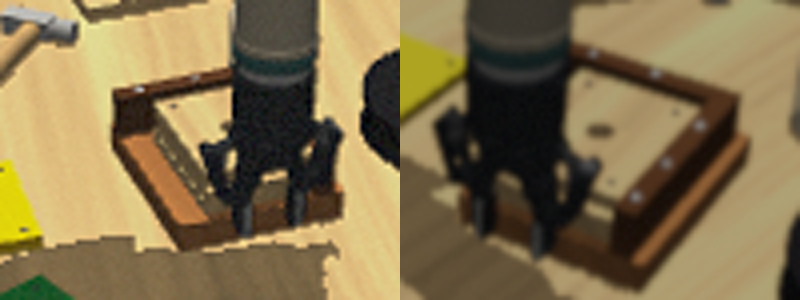

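Call:
jog_arm(
  moves=[0.008, -0.004, -0.005, 0, 0, 0, 0.5, 0.016, -0.004, -0.005, 0, 0, 0, 0.5, 0.021, -0.004, -0.005, 0, 0, 0, 0.5, 0.026, -0.004, -0.005, 0, 0, 0, 0.5, 0.031, -0.004, -0.005, 0, 0, 0, 0.5, 0.036, -0.004, -0.005, 0, 0, 0, 0.5, 0.041, -0.004, -0.005, 0, 0, 0, 0.5, 0.045, -0.004, -0.005, 0, 0, 0, 0.5, 0.048, -0.004, -0.005, 0, 0, 0, 0.5, 0.051, -0.004, -0.005, 0, 0, 0, 0.5],
)

```text
time: 9.15
tool_pos: [0.5556, 0.0996, 0.0393]
tool_rot: [0.0, 0.639, 0.769, -0.0]
contact_force: [0.4, -4.1, 1.1]
finger_gap: 0.0425
```

Call:
jog_arm(
  moves=[0.002, 0, 0, 0, 0, 0, 0.5, 0.004, 0, 0, 0, 0, 0, 0.5, 0.005, 0, 0, 0, 0, 0, 0.5],
)

```text
time: 9.52
tool_pos: [0.5548, 0.1042, 0.0393]
tool_rot: [0.0, 0.639, 0.769, -0.0]
contact_force: [0.6, -6.0, 0.7]
finger_gap: 0.043
```

Run:
```python
from plant import sensors,imaging
from h import *
s=sensors.state();print(s["tool_pos"],jin(s["tool_pos"]),s["contact_force"])
print(togo(s,J(-.005,-.081,.034),100.7))
f=imaging.grab_frame("side");g=imaging.grab_frame("scene")
a=cv2.resize(f["image"][130:205,190:290],(400,300),interpolation=cv2.INTER_CUBIC)
b=cv2.resize(g["image"][130:205,245:345],(400,300),interpolation=cv2.INTER_CUBIC)
cv2.imwrite("pics/a7.png",np.hstack([a,b])[:,:,::-1])
```

```text
[0.55481852 0.10417157 0.03930209] (np.float64(-0.00938034343685967), np.float64(-0.07936678080545348)) [ 0.55584072 -6.00049871  0.72272566]
(array([-0.0016,  0.0044,  0.0053]), array([ 0.  ,  0.05, -0.13]))
```

View pics/a7.png

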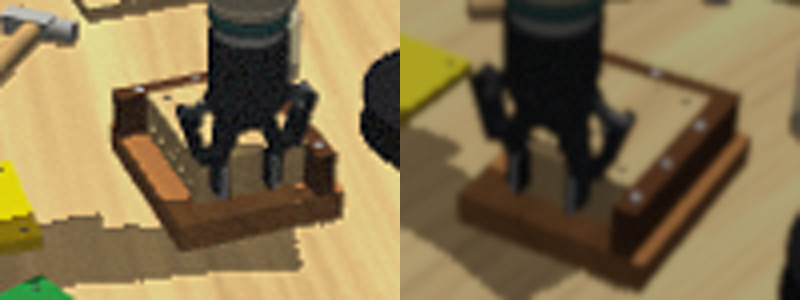

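Call:
jog_arm(
  moves=[0.002, 0, 0, 0, 0, 0, 0.5, 0.004, 0, 0, 0, 0, 0, 0.5, 0.005, 0, 0, 0, 0, 0, 0.5],
)

```text
time: 10.0
tool_pos: [0.5548, 0.1041, 0.0394]
tool_rot: [0.003, 0.64, 0.769, -0.002]
contact_force: [1.7, -15.4, 1.6]
finger_gap: 0.043
```

Call:
jog_arm(
  moves=[-0.012, 0, 0, 0, 0, 0, 0.5, -0.018, 0, 0.006, 0, 0, 0, 0.5, -0.018, 0, 0.007, 0, 0, 0, 0.5, -0.01, 0, 0.007, 0, 0, 0, 0.5, -0.005, 0, 0.007, 0, 0, 0, 0.5, -0.002, 0, 0.007, 0, 0, 0, 0.5, 0.001, 0, 0.007, 0, 0, 0, 0.5, 0.002, 0, 0.007, 0, 0, 0, 0.5],
)

```text
time: 11.0
tool_pos: [0.555, 0.103, 0.0326]
tool_rot: [0.005, 0.64, 0.768, -0.003]
contact_force: [1.8, -19.6, -0.3]
finger_gap: 0.0427
```

Call:
jog_arm(
  moves=[-0.02, 0, 0, 0, 0, 0, 0.5, -0.035, 0, 0, 0, 0, 0, 0.5, -0.035, 0, -0.06, 0, 0, 0, 0.5, -0.035, 0, -0.12, 0, 0, 0, 0.5, -0.035, 0, -0.18, 0, 0, 0, 0.5, 0, 0, -0.2, 0, 0, 0, 0.5, 0.03, 0, -0.2, 0, 0, 0, 0.5, 0.03, 0, -0.2, 0, 0, 0, 0.5, 0.03, 0, -0.2, 0, 0, 0, 0.5],
)

```text
time: 12.12
tool_pos: [0.5477, 0.1408, 0.2321]
tool_rot: [0.0, 0.639, 0.769, -0.0]
contact_force: [-0.4, 0.2, -0.9]
finger_gap: 0.0427
```

Run:
```python
from plant import sensors,imaging
from h import *
import pickle
s=sensors.state();print(s["tool_pos"],jin(s["tool_pos"]))
fr={n:imaging.grab_frame(n) for n in ("side","scene","wrist")};pickle.dump(fr,open("fr8.pkl","wb"))
f,g=fr["side"],fr["scene"]
a=cv2.resize(f["image"][130:205,190:290],(400,300),interpolation=cv2.INTER_CUBIC)
b=cv2.resize(g["image"][130:205,245:345],(400,300),interpolation=cv2.INTER_CUBIC)
cv2.imwrite("pics/a8.png",np.hstack([a,b])[:,:,::-1]);cv2.imwrite("pics/w8.png",fr["wrist"]["image"][:,:,::-1])
```

```text
[0.54772275 0.14079733 0.23214233] (np.float64(-0.009552548776166991), np.float64(-0.042060396420762))
```

View pics/a8.png

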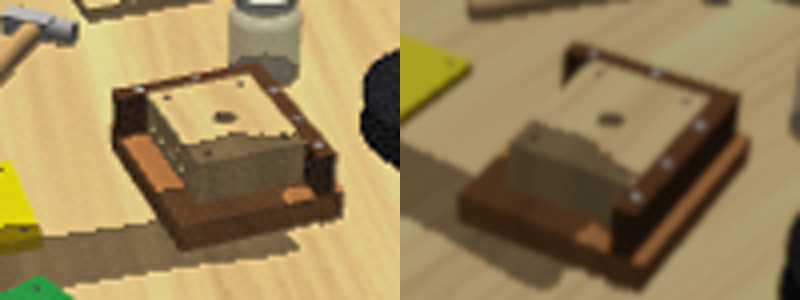

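View pics/w8.png

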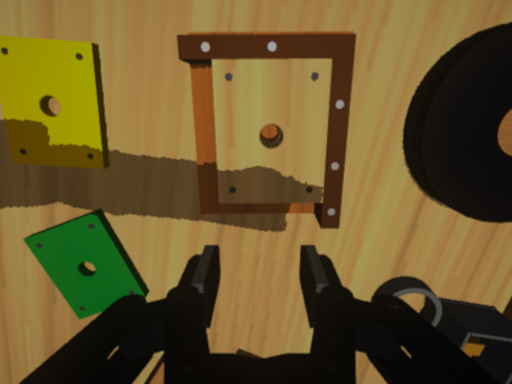

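Run:
```python
from h import *
import pickle
fr=pickle.load(open("fr8.pkl","rb"));f=fr["wrist"];im=f["image"]
a=cv2.resize(im[110:160,240:305],(520,400),interpolation=cv2.INTER_CUBIC)
cv2.imwrite("pics/h8.png",a[:,:,::-1])
g=cv2.cvtColor(im,cv2.COLOR_RGB2HSV)
sub=im[115:155,250:292].astype(int)
# wood plate bright & unsat vs hole
m=((sub[...,1]<105)).astype(np.uint8)
c,_=cv2.findContours(m,0,1);c=max(c,key=cv2.contourArea);e=cv2.fitEllipse(c);print(e)
p=ray(f,e[0][0]+250,e[0][1]+115,.075);print(p,jin(p))
# fence refit in this view
C=cloud(f);fen=(C[...,2]>.06)&(C[...,2]<.09)&(im[...,0]<120)&(im[...,2]<45)&(C[...,0]>.4)&(C[...,0]<.68)&(C[...,1]>.05)&(C[...,1]<.32)
def fit(pts):
    p=np.array([ray(f,u,w,.075)[:2] for u,w in pts]);v=cv2.fitLine(p.astype(np.float32),2,0,.01,.01).ravel();return v[:2],v[2:],np.degrees(np.arctan2(v[1],v[0]))
R=[(np.where(fen[w,:360])[0].max()+.5,w) for w in range(45,220,3)]   # far fence outer
T=[(u,np.where(fen[:100,u])[0].min()-.5) for u in range(190,345,3)]
a,b=fit(R),fit(T);print(a,b)
th=np.radians(((a[2]%180-90)+((b[2]+90)%180-90))/2);ex=np.array([np.cos(th),np.sin(th)]);ey=np.array([-ex[1],ex[0]])
print(np.degrees(th),ex*(ex@a[1]-.075)+ey*(ey@b[1]-.09))
for n in("side","scene"):
    print(n,proj(fr[n],[*O,.075]))
```

```text
((21.159772872924805, 20.90528106689453), (23.327499389648438, 24.031681060791016), 33.18732452392578)
[0.55042484 0.18494633 0.075     ] (np.float64(0.0012995503643648831), np.float64(0.0008192935342461457))
(array([ 0.18522407, -0.9826963 ], dtype=float32), array([0.6236497, 0.1996168], dtype=float32), np.float32(-79.3258)) (array([0.9817793 , 0.19002497], dtype=float32), array([0.52888227, 0.27217752], dtype=float32), np.float32(10.954241))
10.81422 [0.5501594  0.18461458]
side [245.11833996 158.91158331]
scene [296.33076771 159.44495018]
```

View pics/h8.png

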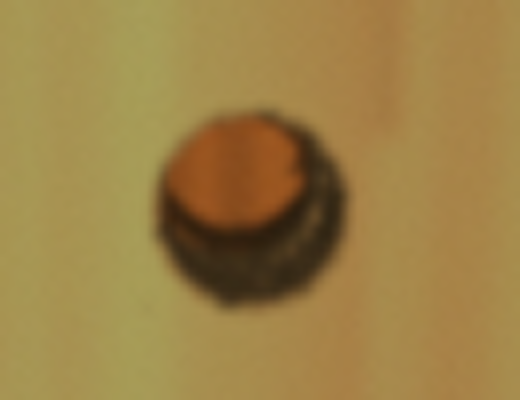

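Run:
```python
from plant import sensors
from h import *
s=sensors.state()
print(togo(s,[.588,-.244,.25],74))
```

```text
(array([-0.3848, -0.0305, -0.0176]), array([-2.000e-02,  4.000e-02,  2.647e+01]))
```

Call:
jog_arm(
  moves=[-0.385, -0.03, -0.018, 0, 0, 26.5, 0.2, -0.385, -0.03, -0.018, 0, 0, 26.5, 0.2, -0.385, -0.03, -0.018, 0, 0, 26.5, 0.2, -0.385, -0.03, -0.018, 0, 0, 26.5, 0.2, -0.385, -0.03, -0.018, 0, 0, 26.5, 0.2, -0.385, -0.03, -0.018, 0, 0, 26.5, 0.2, -0.385, -0.03, -0.018, 0, 0, 26.5, 0.2, -0.385, -0.03, -0.018, 0, 0, 26.5, 0.2, -0.385, -0.03, -0.018, 0, 0, 26.5, 0.2],
)

```text
time: 13.4
tool_pos: [0.5893, -0.2406, 0.2498]
tool_rot: [-0.001, 0.798, 0.603, 0.0]
contact_force: [0.4, 0.3, -0.9]
finger_gap: 0.0682
```

Run:
```python
from plant import sensors,imaging
from h import *
import pickle
f=imaging.grab_frame("wrist");pickle.dump(f,open("w9.pkl","wb"))
cv2.imwrite("pics/w9.png",f["image"][:,:,::-1])
s=sensors.state();print(s["tool_pos"],s["finger_gap"])
C=cloud(f);m=(C[...,2]>.108)&(C[...,2]<.125)&(np.arange(384)[:,None]<240);p=C[m];print(len(p),p.mean(0),p.min(0),p.max(0))
m=(C[...,2]>.085)&(C[...,2]<.098)&(np.arange(384)[:,None]<240);p=C[m];print(len(p),p.mean(0))
```

```text
[ 0.58946815 -0.24034613  0.24998886] 0.06805817043974863
692 [ 0.5972156  -0.20513062  0.11521104] [ 0.58357958 -0.21923188  0.10808473] [ 0.61045145 -0.19204299  0.11725419]
537 [ 0.57712244 -0.2756362   0.09191708]
```

View pics/w9.png

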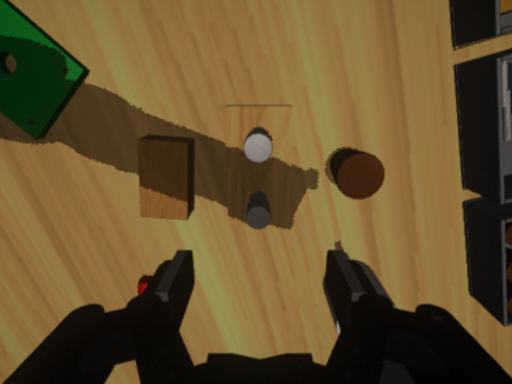

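Run:
```python
from plant import sensors
from h import *
import pickle
f=pickle.load(open("w9.pkl","rb"));C=cloud(f)
cv2.imwrite("pics/c9.png",cv2.resize(f["image"][115:240,210:310],(480,600),interpolation=cv2.INTER_CUBIC)[:,:,::-1])
for z0,z1,z in((.112,.12,.115),(.089,.096,.092)):
    m=((C[...,2]>z0)&(C[...,2]<z1)&(np.arange(384)[:,None]<240)).astype(np.uint8)
    c,_=cv2.findContours(m,0,1);c=max(c,key=cv2.contourArea);(u,v),r=cv2.minEnclosingCircle(c);e=cv2.fitEllipse(c);print(u,v,r,e,ray(f,e[0][0],e[0][1],z))
s=sensors.state();P=ray(f,258,147,.115)
```

```text
258.0 147.5 14.840922355651855 ((257.8353576660156, 147.47061157226562), (28.329631805419922, 28.843507766723633), 179.47389221191406) [ 0.5971618  -0.20530741  0.115     ]
257.73809814453125 217.45237731933594 12.554241180419922 ((257.8834228515625, 217.3140411376953), (23.111391067504883, 24.362709045410156), 97.19959259033203) [ 0.57530334 -0.28174218  0.092     ]
```

View pics/c9.png

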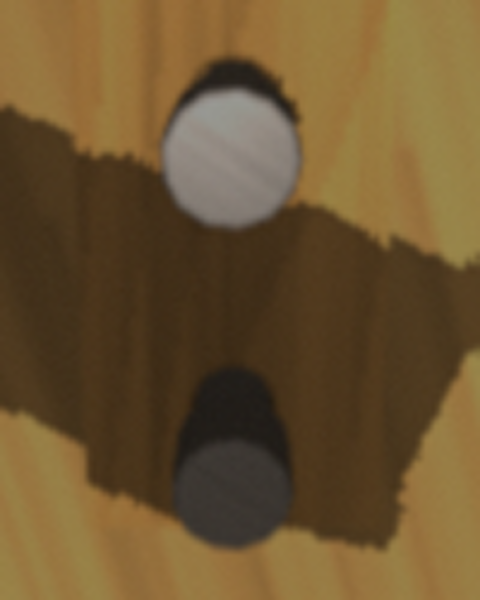

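Run:
```python
from plant import sensors
from h import *
s=sensors.state()
print(togo(s,[.5972,-.2053,.16],74),togo(s,[.5972,-.2053,.084],74))
```

```text
(array([ 0.0357, -0.002 ,  0.09  ]), array([-0.05, -0.09,  0.23])) (array([ 0.0356, -0.0019,  0.166 ]), array([-0.05, -0.09,  0.23]))
```

Call:
jog_arm(
  moves=[0.0357, -0.002, 0.03, 0, 0, 0, 0.2, 0.0357, -0.002, 0.07, 0, 0, 0, 0.2, 0.0357, -0.002, 0.1, 0, 0, 0, 0.2, 0.0357, -0.002, 0.13, 0, 0, 0, 0.2, 0.0357, -0.002, 0.155, 0, 0, 0, 0.2, 0.0357, -0.002, 0.166, 0, 0, 0, 0.2, 0.0357, -0.002, 0.166, 0, 0, 0, 0.2, 0.0357, -0.002, 0.166, 0, 0, 0, 0.2],
)

```text
time: 14.45
tool_pos: [0.5978, -0.2079, 0.0854]
tool_rot: [0.001, 0.798, 0.603, 0.001]
contact_force: [-0.1, 0.3, -0.0]
finger_gap: 0.0683
```

Run:
```python
from plant import sensors,imaging
from h import *
s=sensors.state();print(s["tool_pos"],s["contact_force"],togo(s,[.5972,-.2053,.084],74))
f=imaging.grab_frame("side");g=imaging.grab_frame("scene")
a=cv2.resize(f["image"][195:270,235:335],(400,300),interpolation=cv2.INTER_CUBIC)
b=cv2.resize(g["image"][200:275,155:255],(400,300),interpolation=cv2.INTER_CUBIC)
cv2.imwrite("pics/a10.png",np.hstack([a,b])[:,:,::-1])
```

```text
[ 0.59778874 -0.20791012  0.08540792] [-0.05532601  0.33537258 -0.04100909] (array([ 0.0023, -0.0013,  0.0014]), array([0.11, 0.  , 0.1 ]))
```

View pics/a10.png

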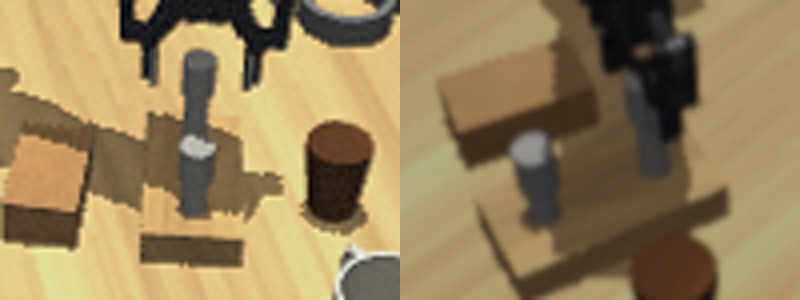

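Fingers straddle the long pin's head, clear of the rest. Correct 2 mm and close.

Call:
jog_arm(
  moves=[0.002, -0.001, 0.001, 0, 0, 0, 0.2, 0.002, -0.001, 0.001, 0, 0, 0, 0.4, 0.002, -0.001, 0.001, 0, 0, 0, 1, 0.002, -0.001, 0.001, 0, 0, 0, 1, 0.002, -0.001, 0.001, 0, 0, 0, 1, 0.002, -0.001, 0.001, 0, 0, 0, 1, 0.002, -0.001, 0.001, 0, 0, 0, 1, 0.002, -0.001, 0.001, 0, 0, 0, 1],
  newtons=60,
)

```text
time: 15.55
tool_pos: [0.5968, -0.2059, 0.0836]
tool_rot: [0.0, 0.798, 0.602, 0.0]
contact_force: [-0.1, -0.5, 5.5]
finger_gap: 0.0266
```

Run:
```python
from plant import sensors
from h import *
s=sensors.state();print(s["tool_pos"],s["contact_force"],s["finger_gap"],togo(s,[.597,-.2053,.084],74))
```

```text
[ 0.59677026 -0.20585908  0.08357055] [-0.12600654 -0.52709282  5.48034595] 0.026638064802906414 (array([ 0.0006,  0.0001, -0.0004]), array([0.03, 0.  , 0.07]))
```

Call:
jog_arm(
  moves=[0, 0, -0.02, 0, 0, 0, 1, 0, 0, -0.045, 0, 0, 0, 1, 0, 0, -0.08, 0, 0, 0, 1, 0, 0, -0.115, 0, 0, 0, 1, 0, 0, -0.12, 0, 0, 0, 1, 0, 0, -0.12, 0, 0, 0, 1],
)

```text
time: 16.3
tool_pos: [0.5958, -0.2051, 0.2026]
tool_rot: [-0.001, 0.798, 0.602, -0.0]
contact_force: [0.2, 1.0, -3.4]
finger_gap: 0.0261
```

Run:
```python
from plant import sensors,imaging
from h import *
s=sensors.state();print(s["tool_pos"],s["contact_force"],s["finger_gap"],togo(s,[.550,.1845,.20],100.7))
f=imaging.grab_frame("side");g=imaging.grab_frame("scene")
a=cv2.resize(f["image"][175:265,215:335],(400,300),interpolation=cv2.INTER_CUBIC)
b=cv2.resize(g["image"][180:270,155:275],(400,300),interpolation=cv2.INTER_CUBIC)
cv2.imwrite("pics/a11.png",np.hstack([a,b])[:,:,::-1])
```

```text
[ 0.59582242 -0.20508761  0.20258539] [ 0.19321246  1.01272067 -3.41911009] 0.02612222418251471 (array([ 0.3621, -0.1509,  0.003 ]), array([ -0.09,  -0.05, -26.62]))
```

View pics/a11.png

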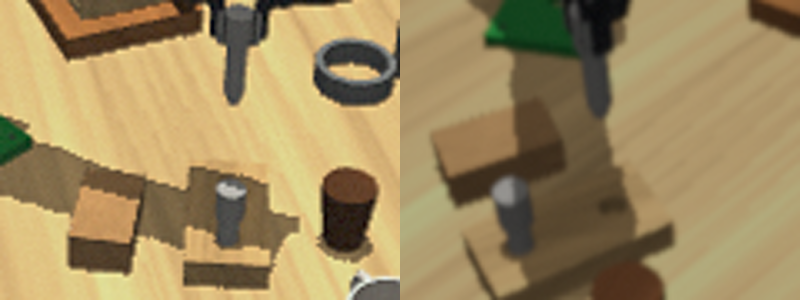

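Call:
jog_arm(
  moves=[0.05, -0.02, 0, 0, 0, -4, 1, 0.1, -0.04, 0, 0, 0, -8, 1, 0.15, -0.06, 0, 0, 0, -12, 1, 0.2, -0.08, 0, 0, 0, -16, 1, 0.25, -0.1, 0, 0, 0, -20, 1, 0.3, -0.125, 0, 0, 0, -23, 1, 0.34, -0.141, 0, 0, 0, -26.6, 1, 0.362, -0.151, 0.003, 0, 0, -26.6, 1, 0.362, -0.151, 0.003, 0, 0, -26.6, 1, 0.362, -0.151, 0.003, 0, 0, -26.6, 1],
)

```text
time: 17.65
tool_pos: [0.5504, 0.1823, 0.1995]
tool_rot: [0.0, 0.639, 0.769, -0.001]
contact_force: [0.9, 0.7, -3.7]
finger_gap: 0.0263
```

Run:
```python
from plant import sensors,imaging
from h import *
import pickle
fr={n:imaging.grab_frame(n) for n in ("side","scene","wrist")};pickle.dump(fr,open("fr12.pkl","wb"))
s=sensors.state();print(s["tool_pos"],s["contact_force"],s["finger_gap"],togo(s,[.550,.1845,.150],100.7))
f,g=fr["side"],fr["scene"]
a=cv2.resize(f["image"][105:195,190:310],(400,300),interpolation=cv2.INTER_CUBIC)
b=cv2.resize(g["image"][115:205,235:355],(400,300),interpolation=cv2.INTER_CUBIC)
cv2.imwrite("pics/a12.png",np.vstack([np.hstack([a,b]),])[:,:,::-1]);cv2.imwrite("pics/w12.png",fr["wrist"]["image"][:,:,::-1])
```

```text
[0.55094904 0.18206162 0.20015687] [ 1.15599435e-01  3.35981677e-03 -3.82098459e+00] 0.02638899355192077 (array([ 0.0026, -0.0005,  0.0502]), array([-0.02,  0.05, -0.17]))
```

View pics/a12.png

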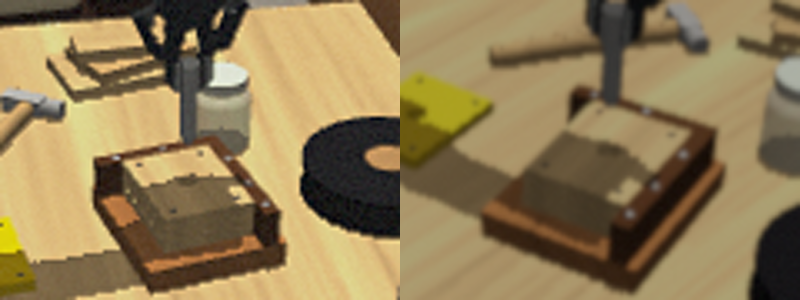

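View pics/w12.png

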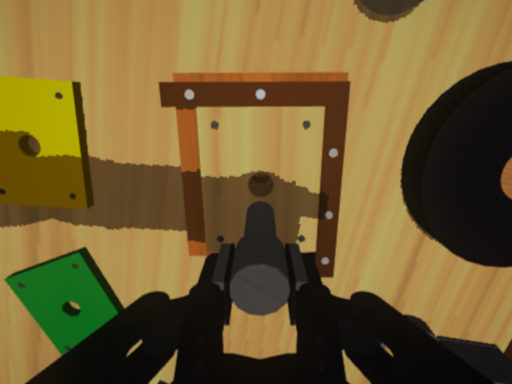

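Run:
```python
from h import *
import pickle
fr=pickle.load(open("fr12.pkl","rb"));t=np.array([.55095,.18206,.2002])
for n in fr:
    f=fr[n];print(n,"tip",proj(f,[t[0],t[1],.1285]),"head",proj(f,[t[0],t[1],.2315]),"hole",proj(f,[.55,.1845,.075]))
f=fr["wrist"]["image"]
cv2.imwrite("pics/w12c.png",cv2.resize(f[165:325,190:330],(525,600),interpolation=cv2.INTER_CUBIC)[:,:,::-1])
for n,(a,b,c,d) in {"side":(105,165,220,270),"scene":(100,150,280,320)}.items():
    cv2.imwrite(f"pics/{n}12c.png",cv2.resize(fr[n]["image"][a:b,c:d],None,fx=10,fy=10,interpolation=cv2.INTER_CUBIC)[:,:,::-1])
```

```text
side tip [245.78140749 147.18092081] head [246.09864204 122.95278537] hole [245.26309493 158.81654926]
scene tip [297.29079995 145.94282696] head [299.23138505 116.6598713 ] hole [296.6153118  159.45054411]
wrist tip [260.92760054 208.16477265] head [261.98247335 292.00079097] hole [260.14922296 185.00355903]
```

View pics/w12c.png

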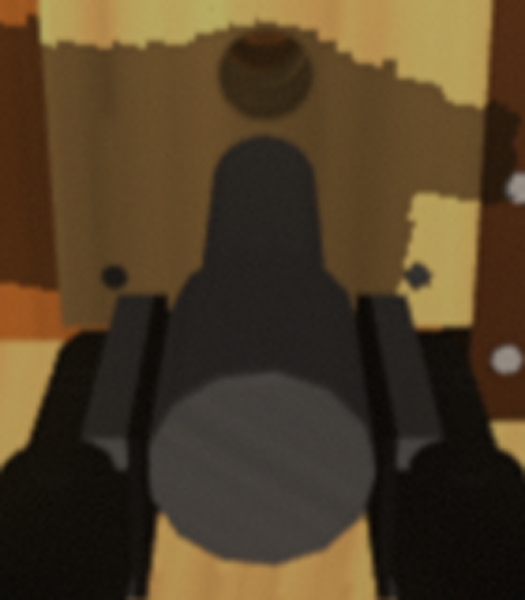

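View pics/side12c.png

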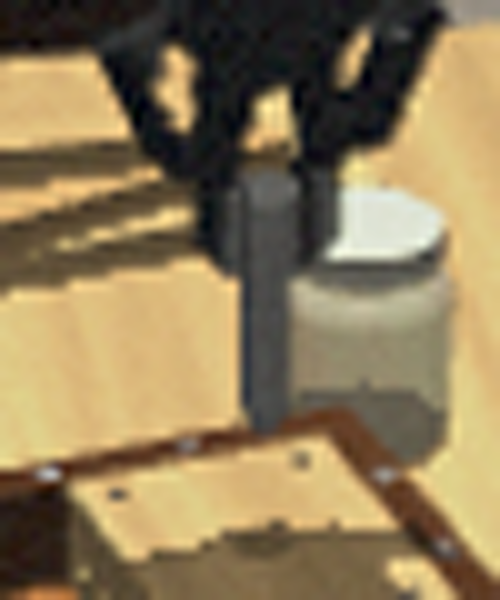

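View pics/scene12c.png

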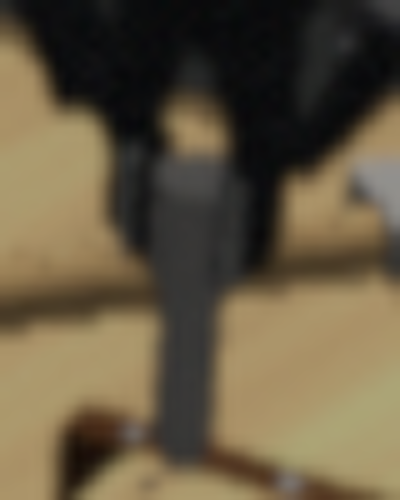

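Call:
jog_arm(
  moves=[0.0025, 0.0004, 0.01, 0, 0, 0, 1, 0.0025, 0.0004, 0.025, 0, 0, 0, 1, 0.0025, 0.0004, 0.038, 0, 0, 0, 1, 0.0025, 0.0004, 0.045, 0, 0, 0, 1, 0.0025, 0.0004, 0.045, 0, 0, 0, 1],
)

```text
time: 18.42
tool_pos: [0.5502, 0.1861, 0.1545]
tool_rot: [-0.0, 0.638, 0.77, -0.001]
contact_force: [-0.5, 0.3, -3.2]
finger_gap: 0.0259
```

Run:
```python
from plant import sensors,imaging
from h import *
f=imaging.grab_frame("wrist")["image"]
s=sensors.state();print(s["tool_pos"],s["contact_force"],s["finger_gap"],togo(s,[.550,.1845,.079],100.7))
cv2.imwrite("pics/w13c.png",cv2.resize(f[165:325,190:330],(525,600),interpolation=cv2.INTER_CUBIC)[:,:,::-1])
```

```text
[0.55065568 0.18624426 0.15510082] [ 0.05543482 -0.88116422 -3.42877018] 0.02664771654151021 (array([-0.0016, -0.0009,  0.0761]), array([-0.02,  0.01, -0.04]))
```

View pics/w13c.png

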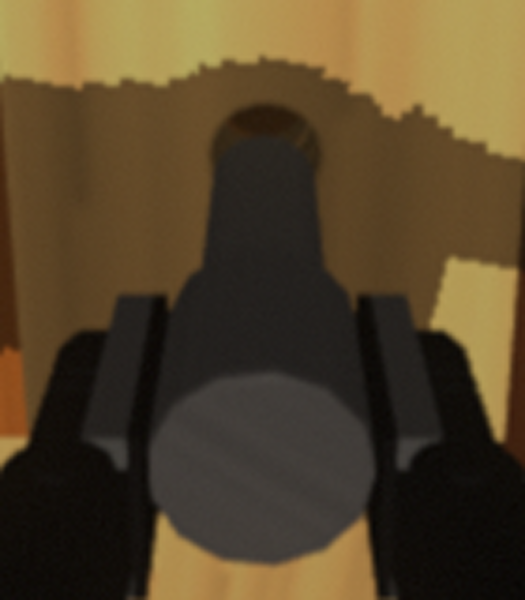

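Call:
jog_arm(
  moves=[-0.0015, 0, 0.003, 0, 0, 0, 1, -0.0015, 0, 0.012, 0, 0, 0, 1, -0.0015, 0, 0.02, 0, 0, 0, 1, -0.0015, 0, 0.025, 0, 0, 0, 1, -0.0015, 0, 0.025, 0, 0, 0, 1],
)

```text
time: 19.1
tool_pos: [0.5505, 0.1848, 0.1297]
tool_rot: [-0.0, 0.638, 0.77, -0.0]
contact_force: [0.1, -0.0, -4.7]
finger_gap: 0.0266
```

Run:
```python
from plant import sensors,imaging
from h import *
f=imaging.grab_frame("wrist")["image"]
s=sensors.state();print(s["tool_pos"],s["contact_force"],s["finger_gap"],togo(s,[.550,.1845,.079],100.7))
cv2.imwrite("pics/w14c.png",cv2.resize(f[165:325,190:330],(525,600),interpolation=cv2.INTER_CUBIC)[:,:,::-1])
```

```text
[0.55086847 0.18485114 0.13008812] [ 0.13125114 -0.09466428 -2.92284424] 0.02609890050366175 (array([-0.0002, -0.0009,  0.0511]), array([-0.02,  0.01, -0.03]))
```

View pics/w14c.png

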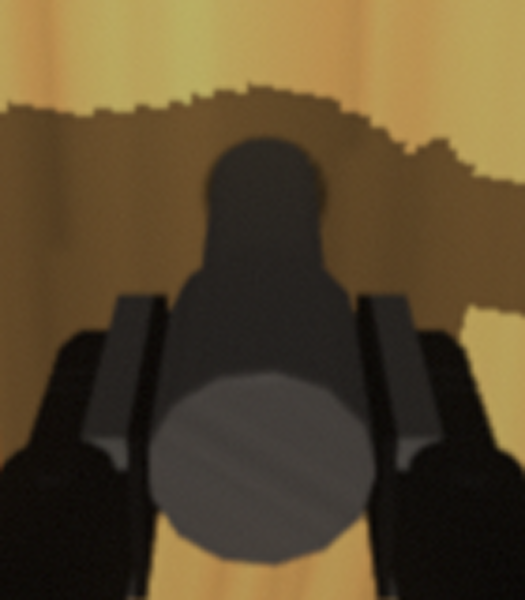

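Call:
jog_arm(
  moves=[0, 0.0003, 0.006, 0, 0, 0, 1, 0, 0.0003, 0.012, 0, 0, 0, 1, 0, 0.0003, 0.018, 0, 0, 0, 1, 0, 0.0003, 0.024, 0, 0, 0, 1, 0, 0.0003, 0.028, 0, 0, 0, 1],
)

```text
time: 19.77
tool_pos: [0.551, 0.1849, 0.1018]
tool_rot: [-0.0, 0.638, 0.77, -0.0]
contact_force: [-0.7, -0.3, -3.9]
finger_gap: 0.0268
```

Call:
jog_arm(
  moves=[0, 0, 0.005, 0, 0, 0, 1, 0, 0, 0.01, 0, 0, 0, 1, 0, 0, 0.015, 0, 0, 0, 1, 0, 0, 0.019, 0, 0, 0, 1, 0, 0, 0.021, 0, 0, 0, 1],
)

```text
time: 20.4
tool_pos: [0.551, 0.1849, 0.081]
tool_rot: [-0.0, 0.638, 0.77, -0.0]
contact_force: [-1.1, -0.5, -3.3]
finger_gap: 0.0266
```

Run:
```python
from plant import sensors,imaging
from h import *
f=imaging.grab_frame("side");g=imaging.grab_frame("scene")
s=sensors.state();print(s["tool_pos"],s["contact_force"],s["finger_gap"])
a=cv2.resize(f["image"][120:195,195:295],(400,300),interpolation=cv2.INTER_CUBIC)
b=cv2.resize(g["image"][125:200,245:345],(400,300),interpolation=cv2.INTER_CUBIC)
cv2.imwrite("pics/a15.png",np.hstack([a,b])[:,:,::-1])
```

```text
[0.55102482 0.18493291 0.08103623] [-1.32476424 -1.13666277 -4.22424012] 0.026338279311108527
```

View pics/a15.png

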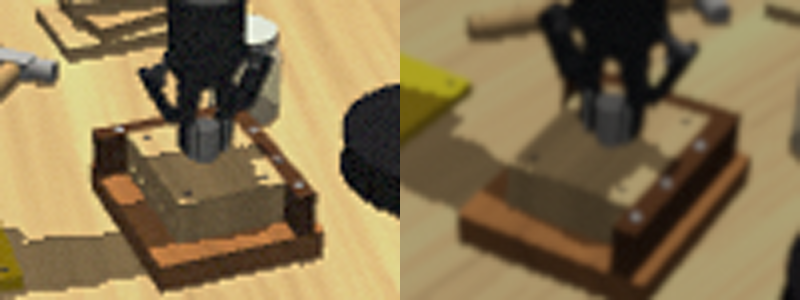

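Nearly home; go down a couple of mm more until it seats, then release.

Call:
jog_arm(
  moves=[0, 0, 0.001, 0, 0, 0, 1, 0, 0, 0.002, 0, 0, 0, 1, 0, 0, 0.003, 0, 0, 0, 1, 0, 0, 0.003, 0, 0, 0, 1],
)

```text
time: 21.0
tool_pos: [0.5512, 0.1849, 0.0786]
tool_rot: [-0.0, 0.638, 0.77, 0.0]
contact_force: [-1.3, -1.8, 1.4]
finger_gap: 0.0262
```

Call:
jog_arm(
  moves=[0, 0, 0.002, 0, 0, 0, 0.55, 0, 0, 0.002, 0, 0, 0, 0.5, 0, 0, 0.002, 0, 0, 0, 0.5, 0, 0, 0.002, 0, 0, 0, 0.5],
)

```text
time: 21.5
tool_pos: [0.5514, 0.185, 0.0764]
tool_rot: [0.0, 0.638, 0.77, 0.0]
contact_force: [0.8, -0.2, 0.2]
finger_gap: 0.0428
```

Call:
jog_arm(
  moves=[0, 0, -0.01, 0, 0, 0, 0.5, 0, 0, -0.03, 0, 0, 0, 0.5, 0, 0, -0.07, 0, 0, 0, 0.5, 0, 0, -0.12, 0, 0, 0, 0.5, -0.04, 0, -0.17, 0, 0, 0, 0.5, -0.04, 0, -0.17, 0, 0, 0, 0.5, -0.04, 0, -0.17, 0, 0, 0, 0.5],
)

```text
time: 22.38
tool_pos: [0.5582, 0.146, 0.2466]
tool_rot: [-0.0, 0.638, 0.77, 0.0]
contact_force: [-0.4, 0.2, 0.2]
finger_gap: 0.0427
```

Run:
```python
from plant import sensors,imaging
from h import *
fr={n:imaging.grab_frame(n) for n in ("side","scene","wrist")}
s=sensors.state();print(s["tool_pos"],s["contact_force"],s["finger_gap"])
f,g,w=[fr[n] for n in ("side","scene","wrist")]
a=cv2.resize(f["image"][120:195,195:295],(400,300),interpolation=cv2.INTER_CUBIC)
b=cv2.resize(g["image"][125:200,245:345],(400,300),interpolation=cv2.INTER_CUBIC)
c=cv2.resize(f["image"][195:270,235:335],(400,300),interpolation=cv2.INTER_CUBIC)
d=cv2.resize(w["image"],(400,300))
cv2.imwrite("pics/a16.png",np.vstack([np.hstack([a,b]),np.hstack([c,d])])[:,:,::-1])
for n in fr:
    C=cloud(fr[n]);m=(abs(C[...,0]-.55)<.03)&(abs(C[...,1]-.184)<.03)&(C[...,2]>.1)&(C[...,2]<.13)
    m=m.astype(np.uint8);k,_=cv2.findContours(m,0,1);k=max(k,key=cv2.contourArea);e=cv2.fitEllipse(k);print(n,m.sum(),np.median(C[m>0][:,2]),ray(fr[n],*e[0],.11))
C=cloud(w);m=(abs(C[...,0]-.55)<.05)&(abs(C[...,1]-.184)<.05)&(C[...,2]>.05)&(C[...,2]<.09);print(np.percentile(C[m][:,2],[5,50,95]))
```

```text
[0.55744171 0.14671099 0.24494007] [ 0.52541554  0.51322588 -1.23870822] 0.042499685127774134
side 37 0.10698397241403212 [0.55043071 0.17362626 0.11      ]
scene 52 0.10847859126618842 [0.5564962 0.1794125 0.11     ]
wrist 702 0.11035003521434614 [0.5500886  0.18588069 0.11      ]
[0.07429    0.07544312 0.07664579]
```

View pics/a16.png

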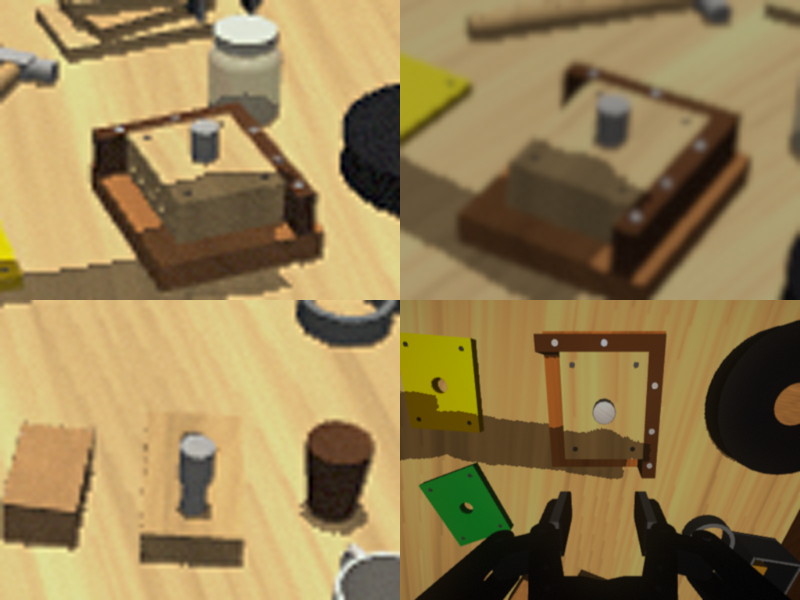

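```bash
python3 -c "
from plant import order,sensors
print(sensors.state()['time']);order.close_job()"
```

```text
22.525
the job is handed in; nothing more can be done
```

The job is handed in at 22.5 s of robot time. The three plates are pushed into the corner and the long pin stands through them with its head on the top plate. The interface gives no verdict, so what follows rests on my own checks.

**What I did:** I pushed the stack against the far fence, then against the side fence. I repeated the second push with the fingers lower to be sure the bottom plate moved. The holes lined up in the wrist image, with the top hole about 0.3 mm from the jig centre. I then took the long pin by its head (115 mm high against 92 mm for the short one), lowered it through all three plates until it seated, released it and backed off.

**Last checks, after letting go:**
- **Pin height:** the head's top is at 110.4 mm, against 110 mm when home, and the top plate is at 75.4 mm.
- **Pin position:** the wrist camera puts the pin about 1.3 mm from the hole axis, inside the 3 mm limit.
- **Other objects:** the short pin, foot and staple box are where they were in the last pictures. I did not measure the remaining bystanders one by one, but the arm never went near them at bench height.
- **Disagreement:** quick centre estimates from the side and scene cameras put the pin 8–11 mm off. Those outlines also took in the side of the head, so I did not rely on them; the pictures show the pin upright and seated.

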